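Stand the fallen parts bin back up against the bench rail

ROBOT

A 7-joint arm with a two-finger parallel gripper is mounted at the origin on the work surface. World frame = base frame: x ahead of the robot, y to its left, z up, the work surface at z = 0. Lengths are in m, angles in rad, forces in N, time in s.
With the tool pointing down it reaches from about 0.4 to 0.925 m from the base axis. Payload 5.6 kg.
Tool frame: the origin (TCP) lies at the very end of the fingers, on their centre line; the grasp point (between the pads) lies 19 mm behind it; z points along the fingers, y is the line along which they close (so a half turn about z gives the same grasp; the last joint's range is limited). The gripper opens to 85 mm and grips with 20 to 120 N. Pads are 22 mm wide; open, the fingers measure 114 mm over their backs; the gripper's body (76 mm by 85 mm) begins 54 mm behind the grasp point. The pads swing forward as they close: fully open they stand 13 mm farther back than shut.
Start: joints at [-1.208, 0.468, -0.012, 1.603, 0.006, 1.071, -0.056], TCP at [0.257, 0.597, 0.231] pointing down, gripper open.
Joint ranges: [-2.53, 2.53], [-0.31, 2.02], [-1.57, 1.55], [0.28, 2.44], [-1.29, 4.43], [0.15, 1.84], [-2.92, 2.92]. Speed limits (rad/s): [2.57, 2.57, 3.14, 3.14, 3.14, 3.14, 3.14].

INTERFACE

Orientations are given as [roll, pitch, yaw] about the fixed x, y, z axes, in that order (R = Rz(yaw) Ry(pitch) Rx(roll)).
In Python, from bench import ctrl, get_image, camera_info, job gives the robot as it stands.
- The arm moves only by the tool servo_tool, never from a script. Its argument "increments" is a list of rows, each a list of 7 numbers: the shift along the tool's x, y, z in m, then the turn, a rotation vector about the tool's x, y, z in units of 6 degrees (1.0 is 6 degrees), then the closure, from 0 (fully open) to 1 (shut). In form: [[tx, ty, tz, rx, ry, rz, gripper], ...]. A call has 1 to 8 rows; each row shifts and turns the commanded pose from where the row before left it, along the tool's axes as they then stand; what a row does not reach is not made up. A row lasts 1/12 s, in which the tool goes at most 41.7 mm and 7.16 degrees, less where a joint would pass 70% of its speed; a pose out of reach is approached as far as the arm can. A call is refused whole if a number of a shift passes 0.0417 or a number of a turn 1, either way. A call with a gripper value outside its range is refused whole. The fingers move at their own pace and stop on an object; "squeeze" is the grip in N (left out, the last holds). Time passes only in rows, so rows that do not move let the fingers close. It gives the time, the measured TCP pose, the force, the opening and the grip force at its end, in the units of the state.
- ctrl.state(): the state, without advancing time (a new reading comes with each control period).
- get_image(name): name is "side" or "top"; returns the picture (384x512x3 uint8, red, green, blue); there is no depth.
- camera_info(name): a dict with "camera_matrix" (3x3 intrinsics, pixels), "eye" and "orientation" of the camera in the world. Camera axes: x right, y down, z forward; pixel columns grow to the right and rows downward; lengths in m; the calibration is good to about 2 mm. A picture is of the moment at which its call begins. camera_info takes no time and is no camera call.
- job.job_done(): hands the job in; it is judged then, once.
The state is a dict: "time": time; "joints": joint angles; "qvel": joint speeds; "joint_torque": joint torques, N m; "eef_pos": TCP position; "tool_rot": TCP orientation; "wrist_force": force on the tool from outside, world axes, zero at the start; "moment": the same for the moment, N m; "finger_gap": opening from 0.0 (shut) to 1.0 (fully open); "finger_force": force on a finger pad.
Only numpy, scipy, OpenCV 4.12 (cv2) and the standard library are available. Lean on these libraries where they do the work, as an engineer would, in place of code of your own. Each camera call takes 0.05 s, during which the arm holds its last target. There are 200 camera calls.

TASK

The empty blue parts bin in front of the steel bin rail has been knocked onto its side: push its upper edge over with your fingertips so that it stands upright on its base again, then push it gently along the bench until its far wall is flush against the rail, in the gap between the full bin and the carton. Only push the bin, do not grip it or lift it: the bottom edge it tips over stays down on the bench. Leave the full bin, the carton, the motor and the wrench where they are.

Things in the scene. Friction and masses are not known exactly. Their poses are not given: they have to be found in the camera images.
- bin: empty open blue bin, 0.25 kg, 120 (own x) x 180 (own y) x 80 mm high (own z), walls 6 mm. Origin: centre of the base's underside; own z points out of the mouth. Starts lying on its long -x wall (white card there): own x up, mouth roughly towards the robot, base towards the rail, 120 mm high, origin 60 mm above the bench. Stood up, own +x points to the rail
- bin_heel (a point): middle of the bin's heel, the 180 mm edge between base and -x wall (bin frame: -60, 0, 0 mm); on the bench at the start and the edge about which the bin tips. Pushed at the top, away from the robot, the bin passes its balance at about 25 degrees and then falls onto its base by itself
- bin_rail: the bin rail: a fixed steel angle along the back of the bench, 800 mm long (own y), upright leg 40 mm high. Origin: middle of the face turned to the robot, at bench height; own x points away from the robot, square to the face; the bins stand on its -x side
- full_bin: a second blue bin of the same size (120 x 180 x 80 mm), standing upright against the rail on one side of the gap, loaded with small motors whose shafts reach to 80 mm, 1.5 kg; origin at the centre of its underside. To be left alone
- carton: open cardboard carton of bolts, 110 x 130 x 75 mm, 0.9 kg, near the rail on the other side of the gap; origin at the centre of its underside. To be left alone
- motor: small steel motor standing shaft up on the bench to one side of the fallen bin, 55 mm across, 60 mm high (86 mm with shaft); origin at the centre of its underside. To be left alone
- wrench: three-armed steel socket wrench lying flat on the bench to one side of the fallen bin, arms 95 mm long, 20 mm thick; origin on the bench under its centre. To be left alone
There are look-alikes about, which are no part of the job. What is shaped like the bin but orange or red is not meant.

How it is judged:
By the outcome, as a careful person would: the job done as asked, in the order asked, and still so for the second after the job is handed in, with the robot touching nothing.
It also fails if it takes over 58 s, if anything falls off the work surface, if the arm or the gripper's body presses on something with over 40 N, if the wrist force passes 120 N, or if a joint passes its speed limit or range.

## Working session

There is one attempt and no reset: what is moved stays moved. The work goes in short steps, Python scripts to look and compute and a tool call to move; the robot and the scene stay as the last step left them, time stands still between calls to the robot, and variables do not carry over. Pictures are saved under pics/ and viewed, at most 10 in all, crops included, and the job is handed in when it is done.

Besides the shell and the picture viewer there is one more tool, called after "Call:" as a command line: name --pt "numbers of a row" for each row, then --argument value for the rest. servo_tool: Moves the arm, as the interface text tells. Its arguments: {"type":"object","properties":{"increments":{"type":"array"},"squeeze":{"type":"number"}},"required":["increments"]}

```bash
mkdir -p pics && cat > h.py <<'E'
import numpy as np, cv2
from bench import ctrl, get_image, camera_info, job
from scipy.spatial.transform import Rotation as R
def snap(c,n):
    im=get_image(c); cv2.imwrite(f'pics/{n}.png',im[:,:,::-1]); return im
def cam(c):
    i=camera_info(c); o=np.array(i['orientation'],float)
    M=o if o.shape==(3,3) else R.from_euler('xyz',o).as_matrix()
    return np.array(i['camera_matrix']),np.array(i['eye']),M
def onz(c,u,v,z=0):
    K,e,M=cam(c); d=M@np.linalg.solve(K,[u,v,1]); return e+d*(z-e[2])/d[2]
def proj(c,p):
    K,e,M=cam(c); q=K@(M.T@(np.array(p)-e)); return q[:2]/q[2]
E
python3 - <<'E'
from h import *
for c in('side','top'): snap(c,c+'0'); print(camera_info(c))
s=ctrl.state(); print(s['eef_pos'],s['tool_rot'],s['time'])
a=cv2.imread('pics/side0.png');b=cv2.imread('pics/top0.png')
for n,i in(('side0b',a),('top0b',b)): cv2.imwrite(f'pics/{n}.png',cv2.resize(i,(800,600),interpolation=cv2.INTER_CUBIC))
E
```

```text
{'camera_matrix': array([[498.19172387,   0.        , 266.35419575],
       [  0.        , 498.19172387, 183.24242197],
       [  0.        ,   0.        ,   1.        ]]), 'eye': array([ 0.493303  , -1.01997829,  0.94374615]), 'orientation': array([-2.27241753e+00,  1.29273695e-03, -6.05723675e-02])}
{'camera_matrix': array([[373.76147617,   0.        , 253.16639339],
       [  0.        , 373.76147617, 187.53738449],
       [  0.        ,   0.        ,   1.        ]]), 'eye': array([0.50737509, 0.02480723, 0.90227748]), 'orientation': array([-3.08454854,  0.00526151, -1.57743374])}
[0.25643276 0.59671023 0.23040008] [-3.13995034e+00  1.05352878e-04  2.73575610e+00] 0.1
```

View pics/side0b.png

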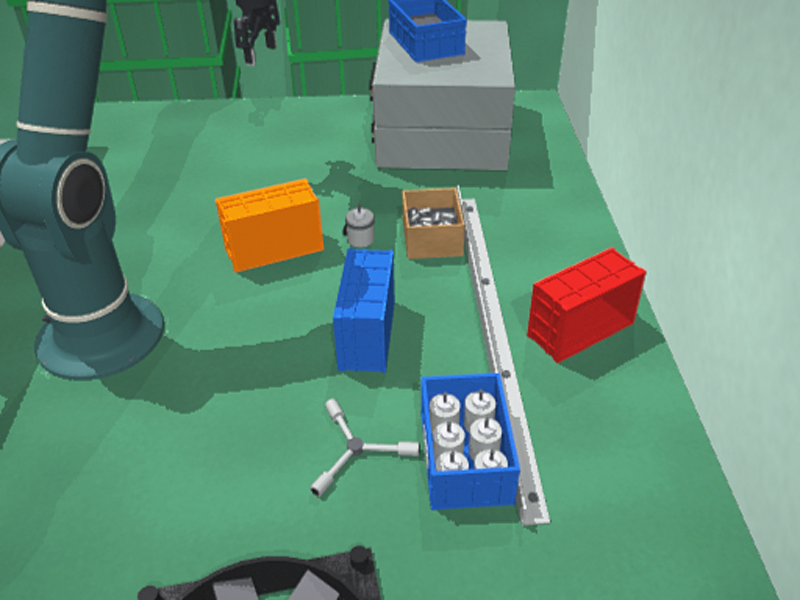

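View pics/top0b.png

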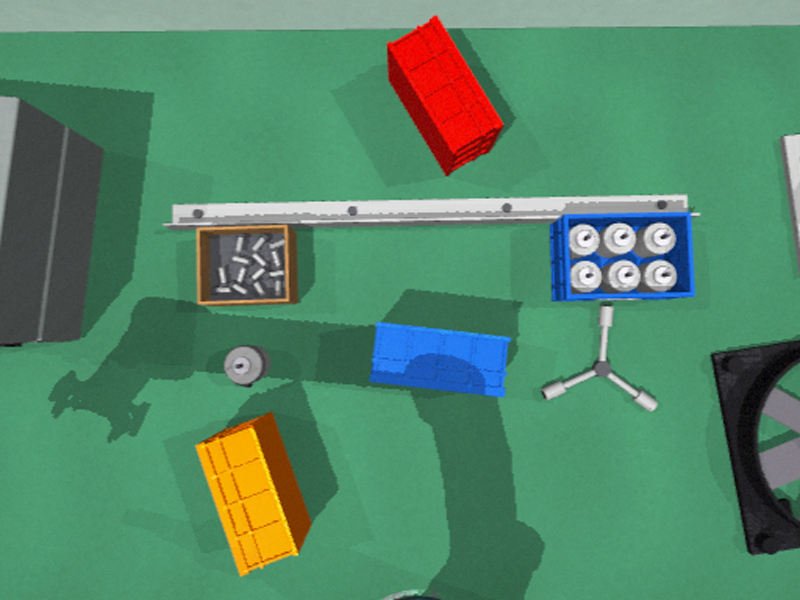

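The side view shows the fallen bin centred near (365,310), full bin (470,440), carton (435,220). In the top view (800x600 px) the fallen bin's top face has corners near (378,322), (510,338), (503,396), (372,382). The rail face's top edge runs (165,226)–(698,214). The carton's right side is at ~297 and the full bin's left side at ~552.

```bash
python3 - <<'E'
from h import *
np.set_printoptions(precision=4,suppress=True)
im=cv2.imread('pics/top0.png').astype(int)
b,g,r=im[...,0],im[...,1],im[...,2]
m=((b>150)&(b-r>80)&(b-g>50)).astype('uint8'); m[:, 350:]=0; 
m2=((b>90)&(b-r>50)&(b-g>40)).astype('uint8'); m2[:, 340:]=0
for k in(m,m2):
    c=max(cv2.findContours(k,0,2)[0],key=cv2.contourArea); q=cv2.boxPoints(cv2.minAreaRect(c)); print(cv2.contourArea(c))
    ap=cv2.approxPolyDP(c,4,True)[:,0]; print('approx',ap.tolist())
    for p in q: print(p,onz('top',*p,.12)[:2])
for n,p,z in[('railL',(165,226),.04),('railR',(698,214),.04),('cartNearR',(297,302),.075),('cartFarR',(290,226),.075),('cartonNL',(198,303),.075),('fullFarL',(565,214),.08),('fullNearL',(555,299),.08),('fullNearR',(693,297),.08),('motor',(240,366),.086),('wr',(602,368),.02),('wrtip',(605,310),.01),('wrtip2',(548,392),.01),
 ('binA',(378,322),.12),('binB',(510,338),.12),('binC',(503,396),.12),('binD',(372,382),.12)]:
    print(n,onz('top',p[0]*.64,p[1]*.64,z)[:2])
for n,p,z in[('A nearright top',(386,263),.12),('x',(335,310),.12),('a',(352,250),.12),('b',(394,252),.12),('c',(388,320),.12),('d',(336,316),.12),('bot1',(340,369),0),('bot2',(386,370),0),('fullNL',(421,377),.08),('fullNLbot',(434,508),0)]:
    print('side',n,onz('side',p[0]*.64,p[1]*.64,z)[:2])
E
```

```text
3168.0
approx [[241, 206], [237, 243], [322, 253], [326, 216]]
[236.2662 243.7372] [0.4353 0.0645]
[240.7714 205.4437] [0.5148 0.0548]
[327.0478 215.5939] [ 0.4924 -0.125 ]
[322.5427 253.8874] [ 0.4133 -0.1143]
3186.5
approx [[241, 206], [238, 244], [322, 253], [326, 216]]
[236.2704 243.7979] [0.4352 0.0645]
[240.7614 205.3747] [0.5149 0.0548]
[327.0373 215.4589] [ 0.4927 -0.125 ]
[322.5463 253.882 ] [ 0.4133 -0.1143]
railL [0.6592 0.3723]
railR [ 0.6712 -0.4213]
cartNearR [0.5429 0.1688]
cartFarR [0.6517 0.1791]
cartonNL [0.5424 0.3095]
fullFarL [ 0.665  -0.2124]
fullNearL [ 0.5444 -0.1955]
fullNearR [ 0.5459 -0.3893]
motor [0.4538 0.246 ]
wr [ 0.443  -0.2797]
wrtip [ 0.5302 -0.29  ]
wrtip2 [ 0.4067 -0.2006]
binA [0.5134 0.0524]
binB [ 0.4909 -0.1237]
binC [ 0.4142 -0.113 ]
binD [0.4337 0.0608]
side A nearright top [0.5038 0.0176]
side x [ 0.4195 -0.0969]
side a [0.446  0.0575]
side b [0.5185 0.0473]
side c [ 0.5025 -0.1254]
side d [ 0.4213 -0.1111]
side bot1 [ 0.4199 -0.1107]
side bot2 [ 0.4964 -0.1177]
side fullNL [ 0.5485 -0.212 ]
side fullNLbot [ 0.5555 -0.3883]
```

The top view gives these positions:
- **Bin:** its near top edge's midpoint is (0.424, -0.026), it is 120 mm high, and its yaw is about -0.12.
- **Rail:** the face is near x = 0.666, with its normal at +0.015 rad.
- **Gap:** y runs from about -0.21 to +0.18.

I'll push with the two open fingers side by side, starting from above the bin's near edge.

Call:
servo_tool --pt "-0.0168 -0.02 0 0 0 0 0" --pt "-0.0168 -0.02 0 0 0 0 0" --pt "-0.0168 -0.02 0 0 0 0 0" --pt "-0.0168 -0.02 0 0 0 0 0" --pt "-0.0168 -0.02 0 0 0 0 0" --pt "-0.0168 -0.02 0 0 0 0 0" --pt "-0.0168 -0.02 0 0 0 0 0" --pt "-0.0168 -0.02 0 0 0 0 0"

```text
time: 0.77
eef_pos: [0.317, 0.3956, 0.231]
tool_rot: [-3.141, -0.0, 2.736]
wrist_force: [0.1, -0.1, -0.0]
finger_gap: 1.001
finger_force: 0.0
```

Call:
servo_tool --pt "-0.0168 -0.02 0 0 0 0 0" --pt "-0.0168 -0.02 0 0 0 0 0" --pt "-0.0168 -0.02 0 0 0 0 0" --pt "-0.0168 -0.02 0 0 0 0 0" --pt "-0.0168 -0.02 0 0 0 0 0" --pt "-0.0168 -0.02 0 0 0 0 0" --pt "-0.0168 -0.02 0 0 0 0 0" --pt "-0.0168 -0.02 0 0 0 0 0"

```text
time: 1.43
eef_pos: [0.3772, 0.1957, 0.2311]
tool_rot: [-3.141, -0.0, 2.736]
wrist_force: [1.1, -0.1, 0.3]
finger_gap: 1.001
finger_force: 0.0
```

Call:
servo_tool --pt "-0.0168 -0.02 0 0 0 0 0" --pt "-0.0168 -0.02 0 0 0 0 0" --pt "-0.0168 -0.02 0 0 0 0 0" --pt "-0.0168 -0.02 0 0 0 0 0" --pt "-0.0168 -0.02 0 0 0 0 0" --pt "-0.0168 -0.02 0 0 0 0 0" --pt "-0.0168 -0.02 0 0 0 0 0" --pt "-0.0168 -0.02 0 0 0 0 0"

```text
time: 2.1
eef_pos: [0.4375, -0.0043, 0.2312]
tool_rot: [3.142, -0.0, 2.736]
wrist_force: [0.3, 0.4, 0.8]
finger_gap: 1.0
finger_force: 0.0
```

Call:
servo_tool --pt "0 0 0 0 0 -0.5 0" --pt "0 0 0 0 0 -0.5 0" --pt "0 0 0 0 0 -0.5 0" --pt "0 0 0 0 0 -0.5 0" --pt "0 0 0 0 0 -0.5 0" --pt "0 0 0 0 0 -0.23 0" --pt "0 0 0 0 0 0 0"

```text
time: 2.68
eef_pos: [0.4373, -0.003, 0.2311]
tool_rot: [-3.142, -0.0, 3.022]
wrist_force: [0.3, -0.2, 0.3]
finger_gap: 1.0
finger_force: 0.0
```

Call:
servo_tool --pt "0.01 -0.008 0 0 0 0 0" --pt "0.01 -0.008 0 0 0 0 0" --pt "0.01 -0.008 0 0 0 0 0" --pt "0.008 0 0 0 0 0 0" --pt "0 0 0.02 0 0 0 0" --pt "0 0 0.02 0 0 0 0" --pt "0 0 0 0 0 0 0" --pt "0 0 0 0 0 0 0"

```text
time: 3.35
eef_pos: [0.3959, -0.0224, 0.1912]
tool_rot: [-3.141, -0.002, 3.021]
wrist_force: [0.8, -0.0, 1.2]
finger_gap: 0.996
finger_force: 0.0
```

Call:
servo_tool --pt "0 0 0.02 0 0 0 0" --pt "0 0 0.02 0 0 0 0" --pt "0 0 0.02 0 0 0 0" --pt "0 0 0.02 0 0 0 0" --pt "0 0 0.02 0 0 0 0" --pt "0 0 0.003 0 0 0 0" --pt "0 0 0 0 0 0 0"

```text
time: 3.93
eef_pos: [0.3968, -0.0223, 0.0884]
tool_rot: [-3.141, -0.001, 3.021]
wrist_force: [-0.2, -0.8, 0.5]
finger_gap: 1.0
finger_force: 0.0
```

```bash
python3 - <<'E'
from h import *
print(ctrl.state()['eef_pos'],ctrl.state()['wrist_force'])
a=snap('side','s1')[130:270,150:350]; b=snap('top','t1')[150:290,180:380]
cv2.imwrite('pics/c1.png',cv2.resize(np.hstack([a,b])[:,:,::-1],(800,280),interpolation=cv2.INTER_CUBIC))
E
```

```text
[ 0.39683517 -0.02229511  0.08838748] [-0.1857244  -0.82738817  0.50046226]
```

View pics/c1.png

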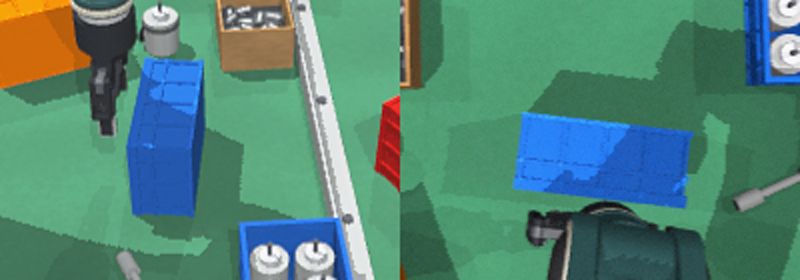

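The left half (side view) shows the fingers standing just in front of the bin's near top edge. The right half (top view) shows the bin unmoved, about px (515–690, 112–207). Pushing now.

Call:
servo_tool --pt "-0.005 0 0 0 0 0 0" --pt "-0.005 0 0 0 0 0 0" --pt "-0.005 0 0 0 0 0 0" --pt "-0.005 0 0 0 0 0 0" --pt "-0.005 0 0 0 0 0 0" --pt "-0.005 0 0 0 0 0 0"

```text
time: 4.53
eef_pos: [0.4271, -0.0259, 0.0883]
tool_rot: [3.142, -0.0, 3.022]
wrist_force: [-1.5, 1.0, 1.2]
finger_gap: 0.998
finger_force: 0.6
```

Call:
servo_tool --pt "-0.004 0 0 0 0 0 0" --pt "-0.004 0 0 0 0 0 0" --pt "-0.004 0 0 0 0 0 0" --pt "-0.004 0 0 0 0 0 0" --pt "-0.004 0 0 0 0 0 0" --pt "0 0 0 0 0 0 0"

```text
time: 5.03
eef_pos: [0.4477, -0.0284, 0.0884]
tool_rot: [-3.141, 0.001, 3.022]
wrist_force: [-0.3, 1.0, -0.1]
finger_gap: 1.002
finger_force: 0.1
```

```bash
python3 - <<'E'
from h import *
a=snap('side','s2')[130:270,150:350]; b=snap('top','t2')[150:290,180:380]
cv2.imwrite('pics/c2.png',cv2.resize(np.hstack([a,b])[:,:,::-1],(800,280),interpolation=cv2.INTER_CUBIC))
E
```

```text
(no output)
```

View pics/c2.png

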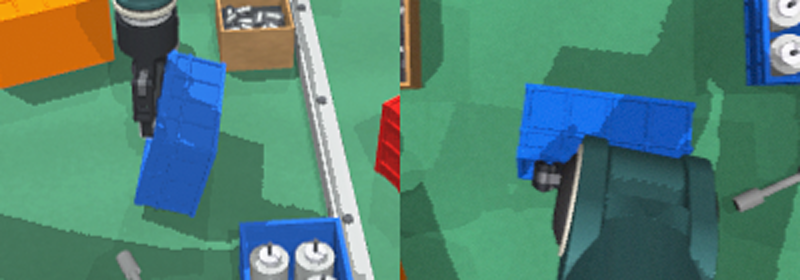

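The bin is tipping about its heel, roughly 15–18°, with its bottom edge still at side crop px (140–195, 205–215). I'll continue past the balance point slowly.

Call:
servo_tool --pt "-0.003 0 0 0 0 0 0" --pt "-0.003 0 0 0 0 0 0" --pt "-0.003 0 0 0 0 0 0" --pt "-0.003 0 0 0 0 0 0" --pt "-0.003 0 0 0 0 0 0" --pt "-0.003 0 0 0 0 0 0" --pt "-0.003 0 0 0 0 0 0" --pt "-0.003 0 0 0 0 0 0"

```text
time: 5.8
eef_pos: [0.4708, -0.0312, 0.0883]
tool_rot: [-3.142, 0.0, 3.022]
wrist_force: [-0.2, -0.7, 0.1]
finger_gap: 1.004
finger_force: 0.0
```

Call:
servo_tool --pt "-0.002 0 0 0 0 0 0" --pt "-0.002 0 0 0 0 0 0" --pt "-0.002 0 0 0 0 0 0" --pt "0 0 0 0 0 0 0" --pt "0 0 0 0 0 0 0" --pt "0 0 0 0 0 0 0" --pt "0 0 0 0 0 0 0"

```text
time: 6.38
eef_pos: [0.4763, -0.0318, 0.0883]
tool_rot: [3.142, -0.0, 3.022]
wrist_force: [0.5, -0.3, 0.9]
finger_gap: 1.004
finger_force: 0.0
```

```bash
python3 - <<'E'
from h import *
a=snap('side','s3')[130:270,150:350]; b=snap('top','t3')[120:260,180:380]
cv2.imwrite('pics/c3.png',cv2.resize(np.hstack([a,b])[:,:,::-1],(800,280),interpolation=cv2.INTER_CUBIC))
E
```

```text
(no output)
```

View pics/c3.png

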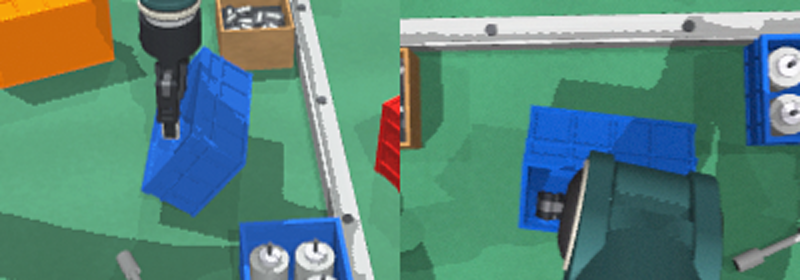

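The bin leans about 27° with its heel in place and the fingers just inside the mouth. It isn't past balance yet, so I keep going.

Call:
servo_tool --pt "-0.003 0 0 0 0 0 0" --pt "-0.003 0 0 0 0 0 0" --pt "-0.003 0 0 0 0 0 0" --pt "-0.003 0 0 0 0 0 0" --pt "0 0 0 0 0 0 0" --pt "0 0 0 0 0 0 0" --pt "0 0 0 0 0 0 0" --pt "0 0 0 0 0 0 0"

```text
time: 7.15
eef_pos: [0.4881, -0.0333, 0.0882]
tool_rot: [3.142, -0.0, 3.022]
wrist_force: [-0.3, 0.2, 0.6]
finger_gap: 1.0
finger_force: 0.0
```

```bash
python3 - <<'E'
from h import *
a=snap('side','s4')[130:270,150:350]; b=snap('top','t4')[120:260,180:380]
cv2.imwrite('pics/c4.png',cv2.resize(np.hstack([a,b])[:,:,::-1],(800,280),interpolation=cv2.INTER_CUBIC))
E
```

```text
(no output)
```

View pics/c4.png

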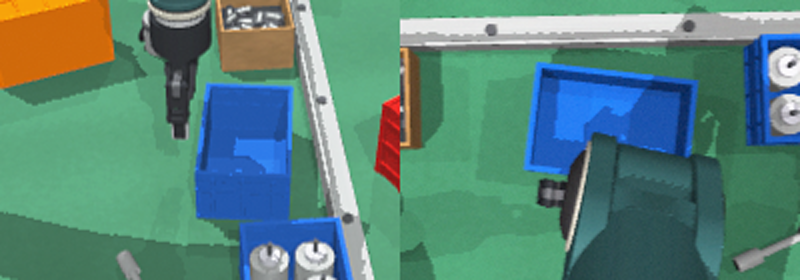

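```bash
python3 - <<'E'
from h import *
im=cv2.imread('pics/t4.png').astype(int); b,g,r=im[...,0],im[...,1],im[...,2]
m=((b>90)&(b-r>50)&(b-g>40)).astype('uint8'); m[:,340:]=0
c=max(cv2.findContours(m,0,2)[0],key=cv2.contourArea); print(cv2.approxPolyDP(cv2.convexHull(c),3,True)[:,0].tolist())
for p in[(538,63),(697,82),(527,170),(690,150)]:
    u,v=180+(p[0]-400)/2,120+p[1]/2; print(p,onz('top',u,v,.08)[:2].round(4),onz('top',u,v,0)[:2].round(4))
for y in(0.08,-.17):
  print([proj('top',[.6655-.015*(y),y,z]).round(1).tolist() for z in(0,.04)])
for p in [(195,218),(292,217)]: print('side',onz('side',150+p[0]/2,130+p[1]/2,0)[:2].round(4))
for p in [(208,86),(293,86)]: print('side',onz('side',150+p[0]/2,130+p[1]/2,0.08)[:2].round(4))
E
```

```text
[[248, 151], [328, 160], [324, 198], [264, 206], [242, 204]]
(538, 63) [0.6344 0.0375] [0.6468 0.0388]
(697, 82) [ 0.612  -0.1381] [ 0.6221 -0.1539]
(527, 170) [0.5161 0.0503] [0.5169 0.0528]
(690, 150) [ 0.5368 -0.129 ] [ 0.5397 -0.144 ]
[[232.0, 144.5], [231.0, 141.5]]
[[334.8, 142.2], [338.4, 139.1]]
side [ 0.4974 -0.1256]
side [ 0.623  -0.1316]
side [0.5228 0.046 ]
side [0.6395 0.0388]
```

The bin now stands upright on its base, with its far edge at (0.634, 0.038) to (0.612, -0.138). I'll retreat, square the tool to the rail and lower the fingers behind the near wall.

Call:
servo_tool --pt "0.015 0 0 0 0 0 0" --pt "0.015 0 0 0 0 0 0" --pt "0.015 0 0 0 0 0 0" --pt "0 0 0 0 0 -0.65 0" --pt "0 0 0 0 0 -0.65 0" --pt "0 -0.017 0 0 0 0 0" --pt "0 0 0 0 0 0 0"

```text
time: 7.83
eef_pos: [0.444, -0.0469, 0.0886]
tool_rot: [-3.141, 0.001, -3.128]
wrist_force: [0.0, -0.4, -0.8]
finger_gap: 1.004
finger_force: 0.0
```

Call:
servo_tool --pt "0 0 0.015 0 0 0 0" --pt "0 0 0.015 0 0 0 0" --pt "0 0 0.015 0 0 0 0" --pt "0 0 0.015 0 0 0 0" --pt "0 0 0.006 0 0 0 0" --pt "0 0 0 0 0 0 0"

```text
time: 8.33
eef_pos: [0.4429, -0.0447, 0.0212]
tool_rot: [3.142, -0.003, -3.126]
wrist_force: [0.3, 0.2, -0.1]
finger_gap: 1.0
finger_force: 0.0
```

Call:
servo_tool --pt "-0.005 0 0 0 0 0 0" --pt "-0.005 0 0 0 0 0 0" --pt "-0.005 0 0 0 0 0 0" --pt "-0.005 0 0 0 0 0 0" --pt "-0.005 0 0 0 0 0 0" --pt "-0.005 0 0 0 0 0 0" --pt "-0.005 0 0 0 0 0 0" --pt "-0.005 0 0 0 0 0 0"

```text
time: 9.0
eef_pos: [0.4845, -0.0442, 0.0224]
tool_rot: [3.142, 0.0, -3.125]
wrist_force: [0.3, -0.1, -0.0]
finger_gap: 1.001
finger_force: 0.0
```

Call:
servo_tool --pt "-0.004 0 0 0 0 0 0" --pt "-0.004 0 0 0 0 0 0" --pt "-0.004 0 0 0 0 0 0" --pt "-0.004 0 0 0 0 0 0" --pt "-0.004 0 0 0 0 0 0" --pt "-0.004 0 0 0 0 0 0" --pt "-0.004 0 0 0 0 0 0" --pt "-0.004 0 0 0 0 0 0"

```text
time: 9.67
eef_pos: [0.516, -0.0437, 0.0222]
tool_rot: [3.141, -0.001, -3.125]
wrist_force: [-2.4, 0.1, 0.3]
finger_gap: 0.995
finger_force: 0.0
```

```bash
python3 - <<'E'
from h import *
a=snap('side','s5')[110:250,180:380]; b=snap('top','t5')[120:260,180:380]
cv2.imwrite('pics/c5.png',cv2.resize(np.hstack([a,b])[:,:,::-1],(800,280),interpolation=cv2.INTER_CUBIC))
E
```

```text
(no output)
```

View pics/c5.png

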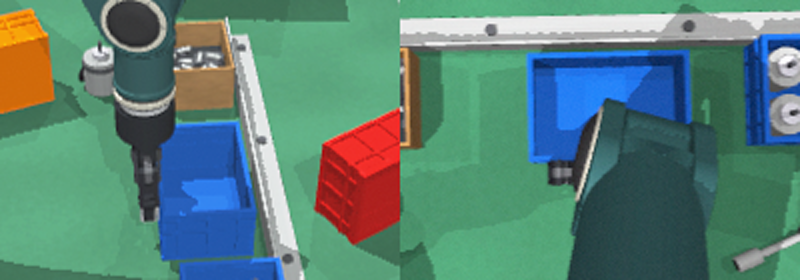

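The bin is now square to the rail: its far rim runs from about (530,54) to (690,50) in the top crop, a centimetre or two short of the rail face. I'll finish slowly, watching the force.

Call:
servo_tool --pt "-0.002 0 0 0 0 0 0" --pt "-0.002 0 0 0 0 0 0" --pt "-0.002 0 0 0 0 0 0" --pt "-0.002 0 0 0 0 0 0" --pt "-0.002 0 0 0 0 0 0" --pt "-0.002 0 0 0 0 0 0" --pt "0 0 0 0 0 0 0" --pt "0 0 0 0 0 0 0"

```text
time: 10.43
eef_pos: [0.5286, -0.0435, 0.0224]
tool_rot: [-3.141, 0.001, -3.125]
wrist_force: [-1.2, -0.7, -0.5]
finger_gap: 0.999
finger_force: 0.0
```

Call:
servo_tool --pt "-0.001 0 0 0 0 0 0" --pt "-0.001 0 0 0 0 0 0" --pt "-0.001 0 0 0 0 0 0" --pt "-0.001 0 0 0 0 0 0" --pt "0 0 0 0 0 0 0"

```text
time: 10.85
eef_pos: [0.5321, -0.0435, 0.0223]
tool_rot: [-3.142, 0.0, -3.125]
wrist_force: [-1.6, -0.4, -0.3]
finger_gap: 1.0
finger_force: 0.0
```

Call:
servo_tool --pt "-0.001 0 0 0 0 0 0" --pt "-0.001 0 0 0 0 0 0" --pt "0 0 0 0 0 0 0"

```text
time: 11.1
eef_pos: [0.5342, -0.0434, 0.0223]
tool_rot: [-3.142, 0.001, -3.125]
wrist_force: [-1.3, -1.0, -0.9]
finger_gap: 1.002
finger_force: 0.0
```

Call:
servo_tool --pt "-0.001 0 0 0 0 0 0" --pt "-0.001 0 0 0 0 0 0" --pt "0 0 0 0 0 0 0"

```text
time: 11.35
eef_pos: [0.5345, -0.0432, 0.022]
tool_rot: [3.141, -0.003, -3.126]
wrist_force: [-5.7, 0.8, 2.0]
finger_gap: 1.003
finger_force: 0.0
```

The force jump and the stall at 0.5345 mean the bin has met the rail. One more small press to seat both ends, then look.

Call:
servo_tool --pt "-0.001 0 0 0 0 0 0" --pt "-0.001 0 0 0 0 0 0" --pt "0 0 0 0 0 0 0" --pt "0 0 0 0 0 0 0"

```text
time: 11.68
eef_pos: [0.5345, -0.0428, 0.0214]
tool_rot: [3.14, -0.007, -3.127]
wrist_force: [-8.8, 1.8, 2.2]
finger_gap: 0.998
finger_force: 0.0
```

Call:
servo_tool --pt "0.003 0 0 0 0 0 0" --pt "0.003 0 0 0 0 0 0" --pt "0.01 0 0 0 0 0 0" --pt "0.02 0 0 0 0 0 0" --pt "0.02 0 0 0 0 0 0" --pt "0.02 0 0 0 0 0 0" --pt "0.02 0 -0.02 0 0 0 0" --pt "0 0 -0.03 0 0 0 0"

```text
time: 12.35
eef_pos: [0.4351, -0.0451, 0.0704]
tool_rot: [3.141, -0.01, -3.126]
wrist_force: [0.2, 0.2, -0.4]
finger_gap: 0.999
finger_force: 0.0
```

Call:
servo_tool --pt "0 0 -0.04 0 0 0 0" --pt "0 0 -0.04 0 0 0 0" --pt "0 0 -0.04 0 0 0 0" --pt "0 0 0 0 0 0 0"

```text
time: 12.68
eef_pos: [0.4464, -0.0453, 0.1994]
tool_rot: [3.14, 0.015, -3.126]
wrist_force: [1.8, 0.7, -0.4]
finger_gap: 1.0
finger_force: 0.0
```

```bash
python3 - <<'E'
from h import *
a=snap('side','s6')[110:310,200:400]; b=snap('top','t6')[110:310,100:450]
f=lambda i,s:cv2.resize(i[:,:,::-1],None,fx=s,fy=s,interpolation=cv2.INTER_CUBIC)
c=np.zeros((600,800,3),'uint8'); b2=f(b,800/350*.6); a2=f(a,600/200*.53)
c=np.hstack([a2[:274],b2[:274]])
cv2.imwrite('pics/c6.png',c); print(c.shape)
im=cv2.imread('pics/t6.png').astype(int); B,g,r=im[...,0],im[...,1],im[...,2]
m=((B>90)&(B-r>50)&(B-g>40)).astype('uint8'); m[:,340:]=0
k=max(cv2.findContours(m,0,2)[0],key=cv2.contourArea)
for p in cv2.approxPolyDP(cv2.convexHull(k),3,True)[:,0]: print(p,onz('top',*p,.08)[:2].round(4))
E
```

```text
(274, 798, 3)
[324 137] [ 0.6656 -0.1291]
[325 190] [ 0.5478 -0.1292]
[244 192] [0.5447 0.0491]
[243 138] [0.6647 0.0507]
```

View pics/c6.png

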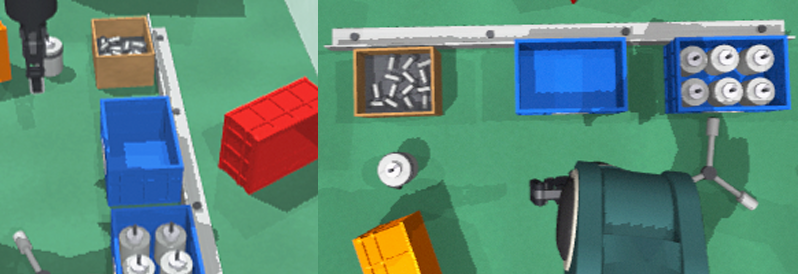

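The bin stands upright and flush with the rail, its far rim at x ≈ 0.665 at both ends (right half, px 515–627). It sits between the carton and the full bin, nothing else has moved, and the arm is clear.

```bash
python3 -c "
from h import *
print(job.job_done())"
```

```text
the job is handed in; nothing more can be done
None
```

The blue bin is upright on its base with its far wall flush against the rail, in the gap between the carton and the full bin; in the final camera views nothing else looks moved, and the job was handed in at about 13 s.

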